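# Load a block battery into a sprung, bolted test cradle

### The job

Put the blue block battery into the sprung battery cradle: first slide the red-knobbed safety bolt clear of the yellow carriage, then push the carriage back with the battery, feeling gently for its end stop without forcing it, and let the battery down behind the low front stop. Leave it standing upright, fully down on the bay floor and clamped by the carriage, with the bolt left open and the other things where they are.

Things in the scene. Friction and masses are not known exactly. Their poses are not given: they have to be found in the camera images.
- cradle: grey base plate of the battery cradle, screwed down, x -60 to +84, y -34 to +52 mm about its origin (table height), 8 mm thick. On it is clamped an aluminium bay unit with front stop, rails, yellow sprung carriage, bolt and black spring housing, in that order along x. The unit stands up to 10 mm before or behind its middle setting along x; this is not reported: see it or feel for it.
- carriage (a joint): travel of the yellow carriage along the cradle's +x, m: 0 at rest, 0.011 at its end stop, 0.009 with the battery in. Spring 3 N at rest, 7.5 N at the end stop; over 25 N harms it. At the middle setting its upright front face rests at cradle x -9 mm, y 0 (tongue 14 mm wide, top 42 mm above the table) and the front stop's inner face is at x -26, so the gap is 17 mm, 28 fully back: 2 mm to spare.
- bay_mid (a point): middle of the bay floor, 12 mm above the table: where the battery's foot would be centred, once in, at the unit's middle setting; the true place is up to 10 mm off along x (axes as the cradle's). Front stop: wall 4 mm thick, 12 mm higher than the bay floor, its inner face 13 mm before the foot's centre. Side rails 10 mm high, slot 22 mm wide.
- bolt (a joint): travel of the steel safety bolt along the cradle's +y, m: up to 0.005 it blocks the carriage, over 0.020 it is clear, 0.028 is its end. Slides with 1.5 N, stays where left. Its red upright knob (12 mm across, 38 to 61 mm above the table) is at cradle x 26.5 (+-10 with the unit), y 38 mm + travel. All else near it, down to cradle y -16, is under 42 mm high. Bolt tip behind the carriage.
- battery_9v: dark blue block battery standing upright with two terminals on top; solid part 18 mm (its x) x 26 mm (its y) x 46 mm high, 48 mm over the terminals, about 50 g; origin at the centre of its underside, z up. In the cradle its 26 mm side lies along the cradle's x; either way round will do.
- solder_reel_small: small reel of solder wire, grey-white flanges, 43 mm across, 36 mm high, standing; origin at the centre of its underside. A bystander.
- tape_green: roll of green tape lying flat, 58 mm across, 18 mm high; origin at the centre of its underside. A bystander.
- pliers_comb: pliers with orange handles lying flat, 168 x 62 x 12 mm, long along its x; origin at the middle of the underside. A bystander.
- screwdriver_red: screwdriver with a red handle lying flat, 154 mm long (along its y), 25 mm wide, 23 mm high; origin at the middle of the underside. A bystander.
- side_cutter: side cutters with orange handles lying flat, 141 x 58 x 12 mm, long along its x; origin at the middle of the underside. A bystander.
Not all that is in view belongs to the job. What is shaped like the cradle but orange is not meant.

How it is judged:
By the outcome, as a careful person would: the job done as asked, in the order asked, and still so for the second after the job is handed in, with the robot touching nothing.
It also fails if it takes over 46 s, if anything falls off the work surface, if the arm or the gripper's body presses on something with over 40 N, if the wrist force passes 120 N, or if a joint passes its speed limit or range.

### The arm

A 7-joint arm with a two-finger parallel gripper is mounted at the origin on a cart in front of the work surface, level with it; the furniture and walls round the work are solid. World frame = base frame: x ahead of the robot, y to its left, z up, the work surface at z = 0. Lengths are in m, angles in rad, forces in N, time in s.
With the tool pointing down it reaches from about 0.425 to 0.925 m from the base axis. Payload 6.8 kg.
Tool frame: the origin (TCP) lies between the finger pads; the fingertips stand r.tcp_to_tips ahead of it and the grasp point (between the pads) lies 3 mm ahead of it (r.tcp_to_tips is the distance from the TCP to the fingertips, in m); z points along the fingers, y is the line along which they close (so a half turn about z gives the same grasp; the last joint's range is limited). The gripper opens to 85 mm and grips with 20 to 120 N. Pads are 22 mm wide; open, the fingers measure 114 mm over their backs; the gripper's body (76 mm by 85 mm) begins 54 mm behind the grasp point. The pads swing forward as they close: fully open they stand 13 mm farther back than shut.
Start: joints at [1.12, 0.477, 0.022, 1.555, -0.011, 1.109, -0.083], TCP at [0.227, -0.636, 0.253] pointing down, gripper open.
Joint ranges: [-2.96, 2.96], [-0.34, 2.1], [-1.41, 1.46], [0.24, 2.44], [-1.37, 4.51], [0.17, 1.92], [-2.96, 2.96]. Speed limits (rad/s): [2.39, 2.39, 3.14, 3.14, 3.14, 3.14, 3.14].

### API

Orientations are given as a rotation vector (axis times angle).
In Python, from bench import r gives the robot as it stands. The module is installed in compiled form; this text tells all that it offers.
- The arm moves only by the tool step_arm, never from a script. Its argument "moves" is a list of rows, each an object of numbers: "rx", "ry", "rz": the turn, a rotation vector about the tool's x, y, z in degrees; "dx", "dy", "dz": the shift along the tool's x, y, z in mm; "gripper": the opening, from -1 (shut) to 1 (fully open). In form: [{"rx": .., "ry": .., "rz": .., "dx": .., "dy": .., "dz": .., "gripper": ..}, ...]. A call has 1 to 20 rows; each row shifts and turns the commanded pose from where the row before left it, along the tool's axes as they then stand; what a row does not reach is not made up. A row lasts 1/8 s, in which the tool goes at most 62.5 mm and 10.7 degrees, less where a joint would pass 70% of its speed; a pose out of reach is approached as far as the arm can. A call is refused whole if a number of a shift passes 62.5 or a number of a turn 10.7, either way. A call with a gripper value outside its range is refused whole. The fingers move at their own pace and stop on an object; "grip_force" is the grip in N (left out, the last holds). Time passes only in rows, so rows that do not move let the fingers close. It gives the time, the measured TCP pose, the force, the opening and the grip force at its end, in the units of the state.
- r.get_obs(): the state, without advancing time (a new reading comes with each control period).
- r.grab_frame(name): name is "scene" or "top" or "wrist"; returns the picture (384x512x3 uint8, blue, green, red); there is no depth.
- r.camera_info(name): a dict with "mtx" (3x3 intrinsics, pixels), "rvec" (rotation vector, rad) and "tvec" (3), from world to camera coordinates, as OpenCV has them. Camera axes: x right, y down, z forward; pixel columns grow to the right and rows downward; lengths in m; the calibration is good to about 2 mm. A picture is of the moment at which its call begins: read the wrist's pose just before it. camera_info takes no time and is no camera call; for the wrist camera it gives the pose at the moment of the call.
- r.hand_in(): hands the job in; it is judged then, once.
The state is a dict: "clock": time; "joints": joint angles; "qvel": joint speeds; "tau": joint torques, N m; "tcp_pos": TCP position; "orientation": TCP orientation; "contact_force": force on the tool from outside, world axes, zero at the start; "moment": the same for the moment, N m; "grip_width": finger opening in m; "gripper_force": force on a finger pad.
Only numpy, scipy, OpenCV 4.12 (cv2) and the standard library are available. Lean on these libraries where they do the work, as an engineer would, in place of code of your own. Each camera call takes 0.05 s, during which the arm holds its last target. There are 200 camera calls.

## Working session

There is one attempt and no reset: what is moved stays moved. The work goes in short steps, Python scripts to look and compute and a tool call to move; the robot and the scene stay as the last step left them, time stands still between calls to the robot, and variables do not carry over. Pictures are saved under pics/ and viewed, at most 13 in all, crops included, and the job is handed in when it is done.

Besides the shell and the picture viewer there is one more tool, called after "Request:" as a command line: name --argument value ..., lists and objects as JSON in quotes. step_arm: Moves the arm, as the interface text tells. Its arguments: {"type":"object","properties":{"moves":{"type":"array","items":{"type":"object","properties":{"rx":{"type":"number"},"ry":{"type":"number"},"rz":{"type":"number"},"dx":{"type":"number"},"dy":{"type":"number"},"dz":{"type":"number"},"gripper":{"type":"number"}}}},"grip_force":{"type":"number"}},"required":["moves"]}

```bash
mkdir -p pics; python3 - <<'E'
from bench import r
import cv2
print(r.tcp_to_tips, r.get_obs())
for n in("scene","top"):
    cv2.imwrite(f"pics/{n}0.png",r.grab_frame(n)); c=r.camera_info(n); print(n,c)
E
```

```text
0.022 {'clock': 0.0, 'joints': array([ 1.11986086,  0.47779914,  0.02234226,  1.55646373, -0.01150061,
        1.1092852 , -0.08310192]), 'qvel': array([ 0.00223986,  0.00022828,  0.00144601,  0.00015623,  0.00096017,
       -0.00057628,  0.00010061]), 'tau': array([-9.75151215e-05, -5.96452260e+01,  1.60803851e+00, -2.81192189e+01,
        1.25045894e-02,  9.47043911e-03,  2.38773123e-05]), 'tcp_pos': array([ 0.22670802, -0.63520092,  0.25232118]), 'orientation': array([-3.09379847e+00, -5.35615287e-01,  6.99254010e-04]), 'contact_force': array([-0.46779609, -0.40956031,  0.04506006]), 'moment': array([ 0.013838  , -0.02442776,  0.01479699]), 'gripper_force': 0.0, 'grip_width': 0.08527043767640964}
scene {'mtx': array([[378.13355947,   0.        , 254.49547827],
       [  0.        , 378.13355947, 188.77973131],
       [  0.        ,   0.        ,   1.        ]]), 'rvec': array([ 0.63260205, -2.60740503,  1.16555077]), 'tvec': array([0.46625816, 0.18090786, 1.20604641])}
top {'mtx': array([[425.90966286,   0.        , 256.66381291],
       [  0.        , 425.90966286, 188.40589143],
       [  0.        ,   0.        ,   1.        ]]), 'rvec': array([ 2.11658756, -2.1508547 ,  0.18344208]), 'tvec': array([0.01040955, 0.52226075, 1.37662726])}
```

View pics/scene0.png

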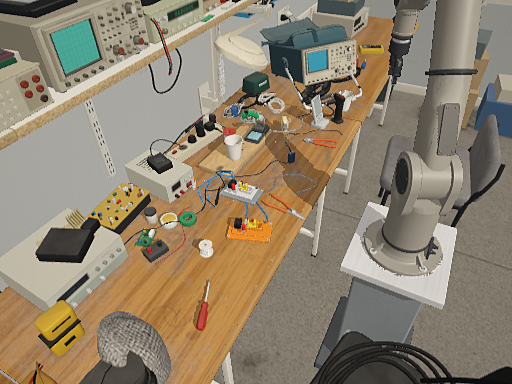

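View pics/top0.png

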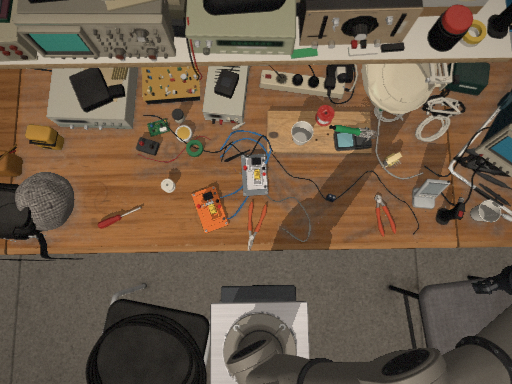

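Scene view: the grey cradle is near (242,190) and the orange look-alike near (250,230). A dark block stands at (291,157). In the top view these are at (256,175), (210,208) and (331,198). I'll check them in a close crop.

```bash
python3 - <<'E'
import cv2,numpy as np
s=cv2.imread("pics/scene0.png");t=cv2.imread("pics/top0.png")
def c(i,x,y,w,h,k): return cv2.resize(i[y:y+h,x:x+w],(w*k,h*k),interpolation=cv2.INTER_CUBIC)
a=c(t,235,145,50,60,8);b=c(t,310,180,40,30,10)
d=c(s,215,165,60,45,6);e=c(s,275,140,36,30,10)
o=np.zeros((600,800,3),np.uint8)
o[:480,:400]=a;o[:300,400:800]=b;o[300:570,400:760]=d; 
cv2.imwrite("pics/c1.png",o)
E
```

```text
(no output)
```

View pics/c1.png

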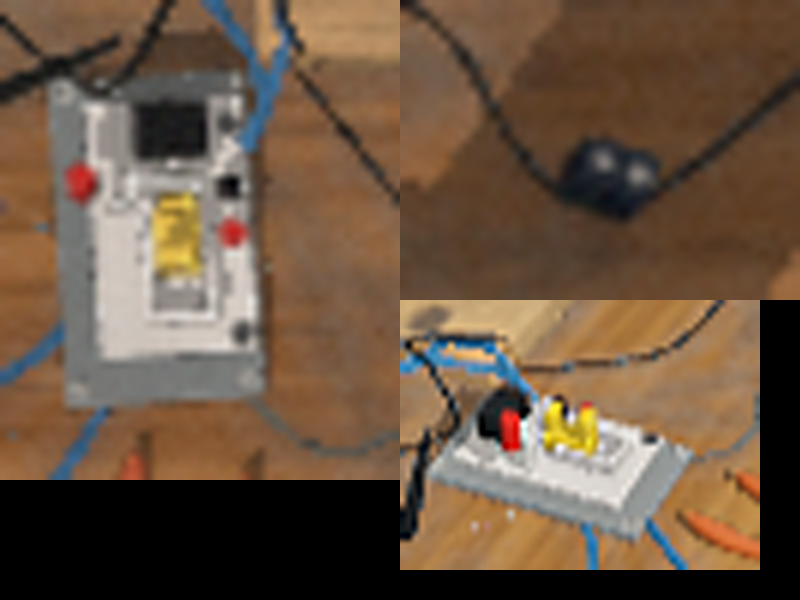

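The crop confirms the choice. The grey cradle has its red knob at crop (80,183), yellow carriage at (178,235) and spring housing at (170,130), so cradle +x points up the image. The dark block with two round terminals is at top (331,198). What could be mistaken: the orange unit (210,208) for the cradle, the small red button at (264,174) for the bolt knob, and the black adapters at (228,83) for the battery.

```bash
cat > h.py <<'E'
import numpy as np,cv2
from bench import r
def ray(ci,uv):
    R=cv2.Rodrigues(ci["rvec"])[0];t=np.ravel(ci["tvec"])
    p=np.array([*cv2.undistortPoints(np.array([[uv]],float),ci["mtx"],None).ravel(),1.])
    return -R.T@t, R.T@p
def onplane(ci,uv,z):
    o,d=ray(ci,uv); return o+d*(z-o[2])/d[2]
def pose():
    o=r.get_obs(); return o["tcp_pos"],cv2.Rodrigues(o["orientation"])[0]
def proj(ci,P): return cv2.projectPoints(np.array(P,float).reshape(-1,1,3),ci["rvec"],ci["tvec"],ci["mtx"],None)[0].reshape(-1,2)
E
python3 - <<'E'
from h import *
np.set_printoptions(precision=4,suppress=True)
c=r.camera_info("top")
for n,u,v,z in[("TL",50,78,.008),("TR",242,72,.008),("BL",68,405,.008),("BR",263,398,.008),("knob",80,180,.061)]:
    print(n,onplane(c,(235+u/8-.5,145+v/8-.5),z))
print("bat",onplane(c,(310+21.2,180+17.6),.046))
s=r.camera_info("scene"); print(proj(s,onplane(c,(331.2,197.6),.046)))
p,R=pose();print(p);print(R)
o=r.get_obs();w=r.camera_info("wrist");Rw=cv2.Rodrigues(w["rvec"])[0]
print("cam in tool",R.T@(-Rw.T@w["tvec"].ravel()-p));print(Rw@R);print(w["mtx"])
E
```

```text
TL [0.6497 0.0552 0.008 ]
TR [ 0.6511 -0.0282  0.008 ]
BL [0.5061 0.0489 0.008 ]
BR [ 0.5078 -0.0344  0.008 ]
knob [0.5924 0.0414 0.061 ]
bat [ 0.4872 -0.2449  0.046 ]
[[291.7022 153.0468]]
[ 0.2267 -0.6353  0.2525]
[[ 0.9418  0.3361 -0.0006]
 [ 0.3361 -0.9418  0.0014]
 [-0.0001 -0.0016 -1.    ]]
cam in tool [ 0.0811 -0.0002 -0.1198]
[[-0.001   1.      0.0007]
 [-0.95   -0.0008 -0.3124]
 [-0.3124 -0.001   0.95  ]]
[[278.0393   0.     254.9529]
 [  0.     278.0393 193.4878]
 [  0.       0.       1.    ]]
```

Request:
step_arm --moves '[{"dx": 37.6, "dy": -28}, {"dx": 37.6, "dy": -28}, {"dx": 37.6, "dy": -28}, {"dx": 37.6, "dy": -28}, {"dx": 37.6, "dy": -28}, {"dx": 37.6, "dy": -28}, {"dx": 37.6, "dy": -28}, {"dx": 37.6, "dy": -28}, {"dx": 37.6, "dy": -28}, {"dx": 37.6, "dy": -28}, {"rz": 8.6, "dz": 25}, {"rz": 8.6, "dz": 25}, {}]'

```text
invalid input at $.moves[0]: expected keys rx, ry, rz, dx, dy, dz, gripper
```

```bash
python3 - <<'E'
from h import *
np.set_printoptions(precision=4,suppress=True)
c=r.camera_info("wrist");im=r.grab_frame("wrist");cv2.imwrite("pics/w1.png",im)
print(pose());np.savez("w1.npz",**c)
print(proj(c,[.487,-.245,.046]))
E
```

```text
(array([ 0.2268, -0.6353,  0.2526]), array([[ 0.9418,  0.3362, -0.0005],
       [ 0.3362, -0.9418,  0.0013],
       [-0.0001, -0.0014, -1.    ]]))
[[-101.1765 -293.3459]]
```

View pics/w1.png

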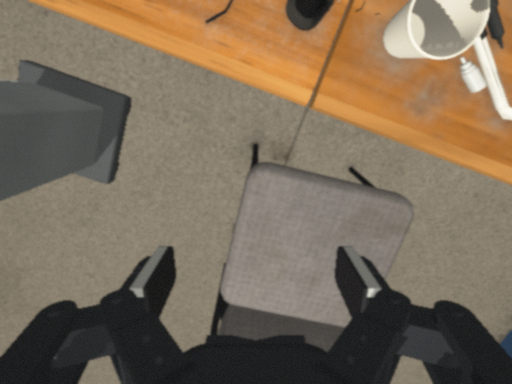

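The call was refused because every row needs all seven keys. The arm hasn't moved, and the wrist view shows only a chair and the table edge. I'll resend it with complete rows.

Request:
step_arm --moves '[{"rx": 0, "ry": 0, "rz": 0, "dx": 37.6, "dy": -28, "dz": 0, "gripper": 1}, {"rx": 0, "ry": 0, "rz": 0, "dx": 37.6, "dy": -28, "dz": 0, "gripper": 1}, {"rx": 0, "ry": 0, "rz": 0, "dx": 37.6, "dy": -28, "dz": 0, "gripper": 1}, {"rx": 0, "ry": 0, "rz": 0, "dx": 37.6, "dy": -28, "dz": 0, "gripper": 1}, {"rx": 0, "ry": 0, "rz": 0, "dx": 37.6, "dy": -28, "dz": 0, "gripper": 1}, {"rx": 0, "ry": 0, "rz": 0, "dx": 37.6, "dy": -28, "dz": 0, "gripper": 1}, {"rx": 0, "ry": 0, "rz": 0, "dx": 37.6, "dy": -28, "dz": 0, "gripper": 1}, {"rx": 0, "ry": 0, "rz": 0, "dx": 37.6, "dy": -28, "dz": 0, "gripper": 1}, {"rx": 0, "ry": 0, "rz": 0, "dx": 37.6, "dy": -28, "dz": 0, "gripper": 1}, {"rx": 0, "ry": 0, "rz": 0, "dx": 37.6, "dy": -28, "dz": 0, "gripper": 1}, {"rx": 0, "ry": 0, "rz": 8.6, "dx": 0, "dy": 0, "dz": 25, "gripper": 1}, {"rx": 0, "ry": 0, "rz": 8.6, "dx": 0, "dy": 0, "dz": 25, "gripper": 1}, {"rx": 0, "ry": 0, "rz": 0, "dx": 0, "dy": 0, "dz": 0, "gripper": 1}]'

```text
clock: 1.78
tcp_pos: [0.4855, -0.245, 0.2015]
orientation: [-3.139, -0.07, 0.006]
contact_force: [-0.4, 0.4, 0.7]
grip_width: 0.0856
gripper_force: 0.0
```

```bash
python3 - <<'E'
from h import *
np.set_printoptions(precision=4,suppress=True)
c=r.camera_info("wrist");im=r.grab_frame("wrist");cv2.imwrite("pics/w2.png",im)
print(pose());np.savez("w2.npz",**c)
print(proj(c,[.487,-.245,.046]))
E
```

```text
(array([ 0.4865, -0.2455,  0.2029]), array([[ 0.999 ,  0.0457, -0.0017],
       [ 0.0457, -0.999 ,  0.0006],
       [-0.0017, -0.0006, -1.    ]]))
[[255.944 182.715]]
```

View pics/w2.png

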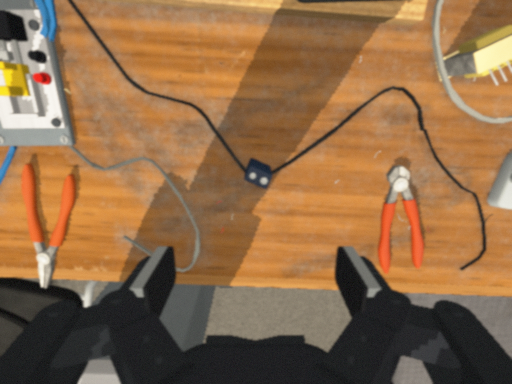

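The battery is at (258,174), its two terminals visible and its yaw a bit off square. The cradle's right edge is at upper left, and the pliers and cutters lie clear of it.

```bash
python3 - <<'E'
from h import *
np.set_printoptions(precision=4,suppress=True)
c=dict(np.load("w2.npz"));im=cv2.imread("pics/w2.png")
m=cv2.inRange(im,(0,0,0),(110,75,75)); m[:150]=0;m[200:]=0;m[:,:235]=0;m[:,285:]=0
m=cv2.morphologyEx(m,cv2.MORPH_OPEN,np.ones((7,7)))
m=cv2.morphologyEx(m,cv2.MORPH_CLOSE,np.ones((9,9)))
k=max(cv2.findContours(m,0,1)[0],key=cv2.contourArea)
b=cv2.boxPoints(cv2.minAreaRect(k));print(b)
P=np.array([onplane(c,q,.046) for q in b]);print(P,P.mean(0),np.linalg.norm(np.roll(P,-1,0)-P,axis=1))
for i in(0,1):
  e=P[i+1]-P[i];print(np.degrees(np.arctan2(e[1],e[0])))
# terminals (bright in block)
g=cv2.inRange(im,(110,110,100),(255,255,255));g[:160]=0;g[192:]=0;g[:,:243]=0;g[:,275:]=0
n,_,st,ce=cv2.connectedComponentsWithStats(g)
for s,q in zip(st[1:],ce[1:]): print(s[4],q,onplane(c,q,.048))
v=im[150:200,235:285];cv2.imwrite("pics/bcrop.png",cv2.resize(v,(500,500),interpolation=cv2.INTER_CUBIC))
E
```

```text
[[248. 160.]
 [270. 160.]
 [270. 175.]
 [248. 175.]]
[[ 0.5103 -0.236   0.046 ]
 [ 0.5113 -0.258   0.046 ]
 [ 0.4958 -0.259   0.046 ]
 [ 0.4948 -0.2365  0.046 ]] [ 0.5031 -0.2474  0.046 ] [0.0221 0.0155 0.0224 0.0155]
-87.49760573529306
-176.54249090970933
37 [252.2432 175.2432] [ 0.4953 -0.2409  0.048 ]
51 [263.5294 180.4314] [ 0.4903 -0.2526  0.048 ]
```

View pics/bcrop.png

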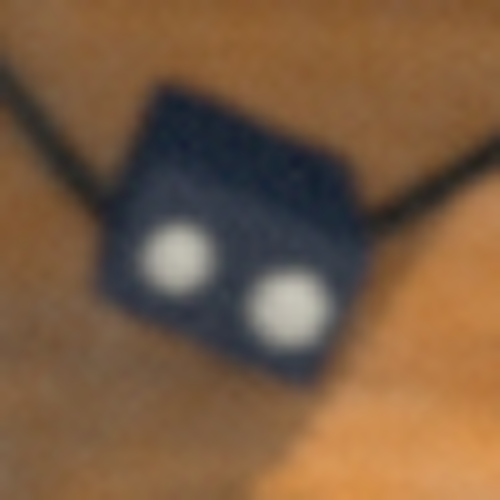

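Request:
step_arm --moves '[{"rx": 0, "ry": 0, "rz": 0, "dx": 16, "dy": -40, "dz": 0, "gripper": 0}, {"rx": 0, "ry": 0, "rz": 0, "dx": 16, "dy": -42, "dz": 0, "gripper": -0.5}, {"rx": 0, "ry": 0, "rz": 0, "dx": 16, "dy": -42, "dz": 0, "gripper": -1}, {"rx": 0, "ry": 0, "rz": 0, "dx": 16, "dy": -42, "dz": 0, "gripper": -1}, {"rx": 0, "ry": 0, "rz": 0, "dx": 16, "dy": -42, "dz": 0, "gripper": -1}, {"rx": 0, "ry": 0, "rz": 0, "dx": 16, "dy": -42, "dz": 0, "gripper": -1}, {"rx": 0, "ry": 0, "rz": 0, "dx": 0, "dy": 0, "dz": 0, "gripper": -1}, {"rx": 0, "ry": 0, "rz": 0, "dx": 0, "dy": 0, "dz": 0, "gripper": -1}]'

```text
clock: 2.82
tcp_pos: [0.5725, 0.0074, 0.2042]
orientation: [3.14, 0.069, 0.002]
contact_force: [0.4, -0.6, 0.4]
grip_width: -0.0001
gripper_force: 0.0
```

```bash
python3 - <<'E'
from h import *
np.set_printoptions(precision=4,suppress=True)
c=r.camera_info("wrist");im=r.grab_frame("wrist");cv2.imwrite("pics/w3.png",im)
print(pose(),r.get_obs()["grip_width"]);np.savez("w3.npz",**c)
v=im[60:280,130:400];cv2.imwrite("pics/w3c.png",cv2.resize(v,None,fx=2.7,fy=2.7,interpolation=cv2.INTER_CUBIC))
E
```

```text
(array([0.5723, 0.0067, 0.204 ]), array([[ 0.9991,  0.0421,  0.0008],
       [ 0.0421, -0.9991, -0.0008],
       [ 0.0008,  0.0008, -1.    ]])) -0.00019835664739666726
```

View pics/w3c.png

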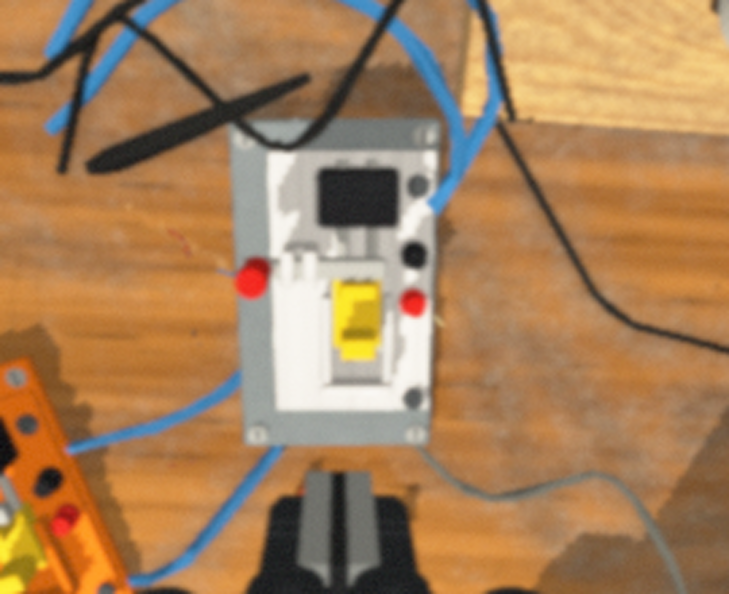

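Battery crop: the terminals are at wrist pixels (252,175) and (264,180), so its long axis has a yaw of about 67°. In the cradle crop the plate corners are at (230,122), (440,122), (246,444) and (428,444). The knob top is near (250,282), the front edge of the carriage tongue near (360,359), and the front stop near (360,383).

```bash
python3 - <<'E'
from h import *
np.set_printoptions(precision=4,suppress=True)
c=dict(np.load("w3.npz"));im=cv2.imread("pics/w3.png")
px=lambda u,v:(130+(u+.5)/2.7-.5,60+(v+.5)/2.7-.5)
loc=np.array([[84,52],[84,-34],[-60,52],[-60,-34]])/1e3
W=np.array([onplane(c,px(*q),.008)[:2] for q in[(230,122),(440,122),(246,444),(428,444)]])
# rigid fit
a=loc-loc.mean(0);b=W-W.mean(0);th=np.arctan2((a[:,0]*b[:,1]-a[:,1]*b[:,0]).sum(),(a*b).sum())
R2=np.array([[np.cos(th),-np.sin(th)],[np.sin(th),np.cos(th)]]);o=W.mean(0)-R2@loc.mean(0)
print("yaw",np.degrees(th),"o",o,"res",(W-(loc@R2.T+o))*1e3)
L=lambda u,v,z:(R2.T@(onplane(c,(u,v),z)[:2]-o))*1e3
hsv=cv2.cvtColor(im,cv2.COLOR_BGR2HSV)
def show(n,m,z):
  n_,_,st,ce=cv2.connectedComponentsWithStats(m)
  for s,q in zip(st[1:],ce[1:]):
    if s[4]>25: print(n,s,q,L(*q,z))
roi=np.zeros(im.shape[:2],np.uint8);roi[60:280,200:300]=255
show("red",(cv2.inRange(hsv,(0,150,80),(8,255,255))|cv2.inRange(hsv,(172,150,80),(180,255,255)))&roi,.061)
show("yel",cv2.inRange(hsv,(20,130,80),(32,255,255))&roi,.042)
print("knobtop",L(*px(250,281),.061),"tongue",L(*px(360,359),.042),"stop lower/outer",L(*px(360,384),.024),"housing",L(*px(320,225),.04))
s=R2@np.array([26.5,38])/1e3+o;print("mid-setting knob",s)
print(r.get_obs()["joints"])
E
```

```text
yaw 2.665446334851479 o [ 0.5686 -0.0003] res [[-1.2827 -0.8422]
 [-1.6856  0.8966]
 [ 1.6997 -1.1868]
 [ 1.2687  1.1324]]
red [217 156  12  14 133] [223.0301 162.8045] [30.0238 38.6853]
red [279 168   8   9  62] [282.5323 171.6452] [ 21.0876 -18.7294]
yel [254 164  17  29 467] [261.9615 177.4904] [10.261   0.7385]
knobtop [29.0939 39.4459] tongue [-6.4424 -0.4564] stop lower/outer [-23.4526  -1.0429] housing [45.9176 14.7956]
mid-setting knob [0.5933 0.0389]
[ 0.0606  0.3731 -0.2283  1.8433  0.1038  0.9359 -1.7428]
```

Request:
step_arm --moves '[{"rx": 0, "ry": 0, "rz": 0, "dx": 25, "dy": -2.5, "dz": 30, "gripper": -1}, {"rx": 0, "ry": 0, "rz": 0, "dx": 0, "dy": 0, "dz": 50, "gripper": -1}, {"rx": 0, "ry": 0, "rz": 0, "dx": 0, "dy": 0, "dz": 34, "gripper": -1}, {"rx": 0, "ry": 0, "rz": 0, "dx": 0, "dy": 0, "dz": 15, "gripper": -1}, {"rx": 0, "ry": 0, "rz": 0, "dx": 0, "dy": 0, "dz": 5, "gripper": -1}, {"rx": 0, "ry": 0, "rz": 0, "dx": 0, "dy": 0, "dz": 0, "gripper": -1}]'

```text
clock: 3.62
tcp_pos: [0.5978, 0.0114, 0.0703]
orientation: [3.141, 0.066, 0.003]
contact_force: [-0.2, 0.1, 0.3]
grip_width: 0.0
gripper_force: 0.0
```

Request:
step_arm --moves '[{"rx": 0, "ry": 0, "rz": 0, "dx": 0, "dy": -4, "dz": 0, "gripper": -1}, {"rx": 0, "ry": 0, "rz": 0, "dx": 0, "dy": -4, "dz": 0, "gripper": -1}, {"rx": 0, "ry": 0, "rz": 0, "dx": 0, "dy": -4, "dz": 0, "gripper": -1}, {"rx": 0, "ry": 0, "rz": 0, "dx": 0, "dy": -4, "dz": 0, "gripper": -1}, {"rx": 0, "ry": 0, "rz": 0, "dx": 0, "dy": -4, "dz": 0, "gripper": -1}]'

```text
clock: 4.25
tcp_pos: [0.5964, 0.0318, 0.0695]
orientation: [3.141, 0.067, 0.001]
contact_force: [1.7, -2.1, 0.6]
grip_width: -0.0003
gripper_force: 0.8
```

```bash
python3 - <<'E'
from h import *
np.set_printoptions(precision=4,suppress=True)
im=r.grab_frame("wrist");c=r.camera_info("wrist");cv2.imwrite("pics/w4.png",im)
print(pose()[0],r.get_obs()["contact_force"])
hsv=cv2.cvtColor(im,cv2.COLOR_BGR2HSV)
m=cv2.inRange(hsv,(0,150,80),(8,255,255))|cv2.inRange(hsv,(172,150,80),(180,255,255))
for s,q in list(zip(*cv2.connectedComponentsWithStats(m)[2:]))[1:]:
  if s[4]>60: print(s,q,onplane(c,q,.061))
E
```

```text
[0.5963 0.0327 0.0694] [ 1.3216 -0.7052  0.9731]
[  0  10  46  34 286] [21.6538 26.8846] [0.7021 0.1325 0.061 ]
[209 236  24  38 620] [220.6839 254.7323] [0.6006 0.0514 0.061 ]
[325 243  18  19 246] [333.6992 251.9959] [ 0.6047 -0.0075  0.061 ]
```

Request:
step_arm --moves '[{"rx": 0, "ry": 0, "rz": 0, "dx": 0, "dy": -4, "dz": 0, "gripper": -1}, {"rx": 0, "ry": 0, "rz": 0, "dx": 0, "dy": -4, "dz": 0, "gripper": -1}, {"rx": 0, "ry": 0, "rz": 0, "dx": 0, "dy": -3, "dz": 0, "gripper": -1}, {"rx": 0, "ry": 0, "rz": 0, "dx": 0, "dy": -1.5, "dz": 0, "gripper": -1}, {"rx": 0, "ry": 0, "rz": 0, "dx": 0, "dy": 0, "dz": 0, "gripper": -1}]'

```text
clock: 4.92
tcp_pos: [0.5956, 0.0445, 0.0692]
orientation: [-3.141, -0.067, 0.0]
contact_force: [1.0, -0.9, 0.0]
grip_width: 0.0001
gripper_force: 0.2
```

```bash
python3 - <<'E'
from h import *
np.set_printoptions(precision=4,suppress=True)
im=r.grab_frame("wrist");c=r.camera_info("wrist");cv2.imwrite("pics/w5.png",im)
print(pose()[0],r.get_obs()["contact_force"])
hsv=cv2.cvtColor(im,cv2.COLOR_BGR2HSV)
m=cv2.inRange(hsv,(0,150,80),(8,255,255))|cv2.inRange(hsv,(172,150,80),(180,255,255))
for s,q in list(zip(*cv2.connectedComponentsWithStats(m)[2:]))[1:]:
  if s[4]>60: print(s,q,onplane(c,q,.061))
E
```

```text
[0.5955 0.0445 0.0692] [-0.2734 -0.3385  1.2021]
[  0   7  68  36 428] [31.7033 20.6051] [0.7037 0.1396 0.061 ]
[209 236  24  38 629] [220.4754 254.4881] [0.6    0.0633 0.061 ]
[343 243  19  19 261] [352.318  252.0307] [ 0.6044 -0.0052  0.061 ]
```

Request:
step_arm --moves '[{"rx": 0, "ry": 0, "rz": 0, "dx": 0, "dy": -1.5, "dz": 0, "gripper": -1}, {"rx": 0, "ry": 0, "rz": 0, "dx": 0, "dy": -1, "dz": 0, "gripper": -1}, {"rx": 0, "ry": 0, "rz": 0, "dx": 0, "dy": 0, "dz": 0, "gripper": -1}]'

```text
clock: 5.35
tcp_pos: [0.5954, 0.0467, 0.0692]
orientation: [3.141, 0.067, -0.001]
contact_force: [-0.6, -1.3, -0.2]
grip_width: 0.0002
gripper_force: 0.6
```

Request:
step_arm --moves '[{"rx": 0, "ry": 0, "rz": 0, "dx": 0, "dy": 3, "dz": 0, "gripper": -1}, {"rx": 0, "ry": 0, "rz": 0, "dx": 0, "dy": 0, "dz": -45, "gripper": -1}, {"rx": 0, "ry": 0, "rz": 0, "dx": -14, "dy": 8, "dz": -45, "gripper": -1}, {"rx": 0, "ry": 0, "rz": 0, "dx": -10, "dy": 20, "dz": -45, "gripper": -1}, {"rx": 0, "ry": 0, "rz": 0, "dx": 0, "dy": 0, "dz": 0, "gripper": -1}]'

```text
clock: 5.98
tcp_pos: [0.5747, 0.0131, 0.2082]
orientation: [3.141, 0.063, 0.011]
contact_force: [0.5, -0.4, 0.1]
grip_width: -0.0001
gripper_force: 0.0
```

```bash
python3 - <<'E'
from h import *
np.set_printoptions(precision=4,suppress=True)
c=r.camera_info("wrist");im=r.grab_frame("wrist");cv2.imwrite("pics/w6.png",im)
print(pose(),r.get_obs()["joints"]);np.savez("w6.npz",**c)
v=im[60:280,130:400];cv2.imwrite("pics/w6c.png",cv2.resize(v,None,fx=2.7,fy=2.7,interpolation=cv2.INTER_CUBIC))
hsv=cv2.cvtColor(im,cv2.COLOR_BGR2HSV)
m=cv2.inRange(hsv,(0,150,80),(8,255,255))|cv2.inRange(hsv,(172,150,80),(180,255,255))
for s,q in list(zip(*cv2.connectedComponentsWithStats(m)[2:]))[1:]:
  if s[4]>60: print(s,q,onplane(c,q,.061))
E
```

```text
(array([0.5737, 0.0141, 0.206 ]), array([[ 0.9991,  0.0411,  0.0036],
       [ 0.0411, -0.9992,  0.0001],
       [ 0.0036,  0.    , -1.    ]])) [ 0.0486  0.3718 -0.2288  1.84    0.103   0.9375 -1.7555]
[ 60  28  59  20 250] [85.292 35.824] [0.7047 0.1639 0.061 ]
[  0  74  36  44 277] [19.4982 99.444 ] [0.6505 0.2315 0.061 ]
[197 158  14  16 156] [203.7885 165.3718] [0.5958 0.0647 0.061 ]
[155 248  10  12  90] [159.4222 253.7111] [0.4962 0.1145 0.061 ]
[ 85 259  20  20 203] [ 94.2365 268.7537] [0.4745 0.1879 0.061 ]
```

View pics/w6c.png

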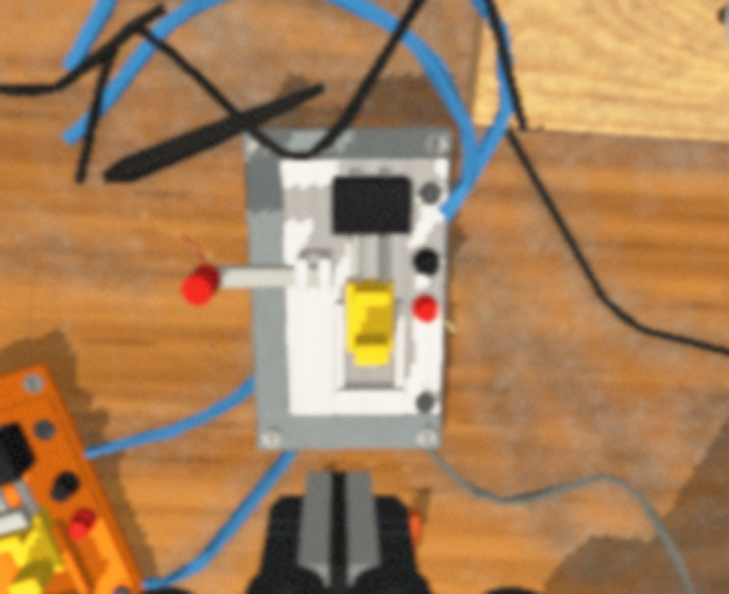

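The bolt now stands about 25 mm out, with the knob at crop (200,285) and its shaft drawn clear of the carriage. Next I go to the battery.

Request:
step_arm --grip_force 50 --moves '[{"rx": 0, "ry": 0, "rz": 0, "dx": -15.3, "dy": 43, "dz": 0, "gripper": 0}, {"rx": 0, "ry": 0, "rz": 0, "dx": -15.3, "dy": 43, "dz": 0, "gripper": 0.2}, {"rx": 0, "ry": 0, "rz": 0, "dx": -15.3, "dy": 43, "dz": 0, "gripper": 0.2}, {"rx": 0, "ry": 0, "rz": 0, "dx": -15.3, "dy": 43, "dz": 0, "gripper": 0.2}, {"rx": 0, "ry": 0, "rz": 0, "dx": -15.3, "dy": 43, "dz": 0, "gripper": 0.2}, {"rx": 0, "ry": 0, "rz": 0, "dx": -15.3, "dy": 43, "dz": 0, "gripper": 0.2}, {"rx": 0, "ry": 0, "rz": -10.6, "dx": 0, "dy": 0, "dz": 5, "gripper": 0.2}, {"rx": 0, "ry": 0, "rz": -10.6, "dx": 0, "dy": 0, "dz": 10, "gripper": 0.2}, {"rx": 0, "ry": 0, "rz": -10.6, "dx": 0, "dy": 0, "dz": 10, "gripper": 0.2}, {"rx": 0, "ry": 0, "rz": -10.6, "dx": 0, "dy": 0, "dz": 10, "gripper": 0.2}, {"rx": 0, "ry": 0, "rz": -10.6, "dx": 0, "dy": 0, "dz": 10, "gripper": 0.2}, {"rx": 0, "ry": 0, "rz": -10.6, "dx": 0, "dy": 0, "dz": 10, "gripper": 0.2}, {"rx": 0, "ry": 0, "rz": -1, "dx": 0, "dy": 0, "dz": 5, "gripper": 0.2}, {"rx": 0, "ry": 0, "rz": 0, "dx": 0, "dy": 0, "dz": 0, "gripper": 0.2}]'

```text
clock: 7.78
tcp_pos: [0.4918, -0.2464, 0.1433]
orientation: [-2.62, -1.73, 0.001]
contact_force: [0.8, 0.3, 0.7]
grip_width: 0.0514
gripper_force: 0.0
```

```bash
python3 - <<'E'
from h import *
np.set_printoptions(precision=4,suppress=True)
c=r.camera_info("wrist");im=r.grab_frame("wrist");cv2.imwrite("pics/w7.png",im);np.savez("w7.npz",**c)
p,R=pose();print(p,np.degrees(np.arctan2(R[1,0],R[0,0])),R[:,2],r.get_obs()["grip_width"])
g=cv2.inRange(im,(110,110,100),(255,255,255));u,v=proj(c,[.4928,-.2468,.048])[0].astype(int);print(u,v)
k=np.zeros_like(g);k[v-30:v+30,u-30:u+30]=255
d=cv2.dilate(cv2.morphologyEx(cv2.inRange(im,(0,0,0),(110,80,80)),cv2.MORPH_OPEN,np.ones((5,5))),np.ones((9,9)))
T=[]
for s,q in list(zip(*cv2.connectedComponentsWithStats(g&k&d)[2:]))[1:]:
  if s[4]>25: T.append(onplane(c,q,.048));print(s,q,T[-1])
if len(T)==2:
  e=T[1]-T[0];m=(T[0]+T[1])/2;print("mid",m,np.degrees(np.arctan2(e[1],e[0])),"tool delta mm",(R.T@(m-p))*1e3)
# cradle slot/tongue side check
c=dict(np.load("w6.npz"));im=cv2.imread("pics/w6.png");h=cv2.cvtColor(im,cv2.COLOR_BGR2HSV)
y=cv2.inRange(h,(20,130,80),(32,255,255));y[:150]=0;y[220:]=0;y[:,:240]=0;y[:,300:]=0
o=np.array([.5686,-.0003]);t=np.radians(2.5);R2=np.array([[np.cos(t),-np.sin(t)],[np.sin(t),np.cos(t)]])
ys,xs=np.where(y);print("yellow rows",ys.min(),ys.max())
for row in range(ys.max()-6,ys.max()+1):
  a=xs[ys==row];print(row,[(R2.T@(onplane(c,(w,row),.042)[:2]-o)*1e3).round(1) for w in(a.min()-.5,a.max()+.5)])
E
```

```text
[ 0.4921 -0.2465  0.1438] 66.90334849703574 [-0.0008  0.0007 -1.    ] 0.051231574453668556
256 205
[251 194  10   9  61] [255.5246 197.9344] [ 0.495  -0.2406  0.048 ]
[251 208  10   9  52] [256.1538 210.9038] [ 0.491  -0.2513  0.048 ]
mid [ 0.493 -0.246  0.048] -110.51105557205784 tool delta mm [ 0.8415  0.654  95.8256]
yellow rows 164 194
188 [array([ 1., 10.]), array([ 0.9, -7.2])]
189 [array([-0.2, 10. ]), array([-0.3, -7.3])]
190 [array([-1.3,  8.9]), array([-1.4, -6.2])]
191 [array([-2.4,  7.8]), array([-2.5, -6.2])]
192 [array([-3.6,  7.8]), array([-3.6, -6.2])]
193 [array([-4.7,  6.7]), array([-4.8, -6.3])]
194 [array([-5.8,  6.7]), array([-5.9, -5.2])]
```

Request:
step_arm --moves '[{"rx": 0, "ry": 0, "rz": -1.6, "dx": 0.8, "dy": 0.6, "dz": 30, "gripper": 0.2}, {"rx": 0, "ry": 0, "rz": 0, "dx": 0, "dy": 0, "dz": 35, "gripper": 0.2}, {"rx": 0, "ry": 0, "rz": 0, "dx": 0, "dy": 0, "dz": 20, "gripper": 0.2}, {"rx": 0, "ry": 0, "rz": 0, "dx": 0, "dy": 0, "dz": 6, "gripper": 0.2}, {"rx": 0, "ry": 0, "rz": 0, "dx": 0, "dy": 0, "dz": 0, "gripper": 0.2}]'

```text
clock: 8.45
tcp_pos: [0.4934, -0.2464, 0.0537]
orientation: [2.595, 1.77, 0.0]
contact_force: [0.4, 0.2, 0.8]
grip_width: 0.0512
gripper_force: 0.0
```

Request:
step_arm --grip_force 50 --moves '[{"rx": 0, "ry": 0, "rz": 0, "dx": 0, "dy": 0, "dz": 0, "gripper": -0.2}, {"rx": 0, "ry": 0, "rz": 0, "dx": 0, "dy": 0, "dz": 0, "gripper": -0.5}, {"rx": 0, "ry": 0, "rz": 0, "dx": 0, "dy": 0, "dz": 0, "gripper": -1}, {"rx": 0, "ry": 0, "rz": 0, "dx": 0, "dy": 0, "dz": 0, "gripper": -1}, {"rx": 0, "ry": 0, "rz": 0, "dx": 0, "dy": 0, "dz": 0, "gripper": -1}, {"rx": 0, "ry": 0, "rz": 0, "dx": 0, "dy": 0, "dz": 0, "gripper": -1}]'

```text
clock: 9.2
tcp_pos: [0.4936, -0.2467, 0.0541]
orientation: [2.594, 1.77, 0.001]
contact_force: [-1.3, 0.7, 7.1]
grip_width: 0.0163
gripper_force: 49.7
```

```bash
python3 - <<'E'
from h import *
np.set_printoptions(precision=4,suppress=True)
c=r.camera_info("wrist");im=r.grab_frame("wrist");cv2.imwrite("pics/w8.png",im);np.savez("w8.npz",**c)
p,R=pose();ob=r.get_obs();print(p,np.degrees(np.arctan2(R[1,0],R[0,0])),R[:,2],ob["grip_width"],ob["gripper_force"])
g=cv2.inRange(im,(110,110,100),(255,255,255));u,v=proj(c,p)[0].astype(int)
print(u,v)
k=np.zeros_like(g);k[v-60:v+60,u-60:u+60]=255
for s,q in list(zip(*cv2.connectedComponentsWithStats(g&k)[2:]))[1:]:
  if s[4]>25: print(s,q,R.T@(onplane(c,q,.048)-p)*1e3)
cv2.imwrite("pics/w8c.png",cv2.resize(im[v-80:v+60,u-90:u+90],None,fx=4,fy=4))
E
```

```text
[ 0.4935 -0.2467  0.0541] 68.6336256749749 [ 0.0011 -0.0006 -1.    ] 0.01587947813218044 49.68200325965881
254 272
[224 235  12  42 282] [230.1312 255.078 ] [  6.2653 -12.3219   6.1184]
[275 235  12  42 286] [279.7972 255.1923] [ 6.1614 13.2132  6.1509]
[249 249  14  13 142] [255.3451 254.7746] [6.4234 0.6399 6.1349]
[248 269  16  14 177] [255.1808 275.5819] [-6.0398  0.5451  6.1372]
```

View pics/w8c.png

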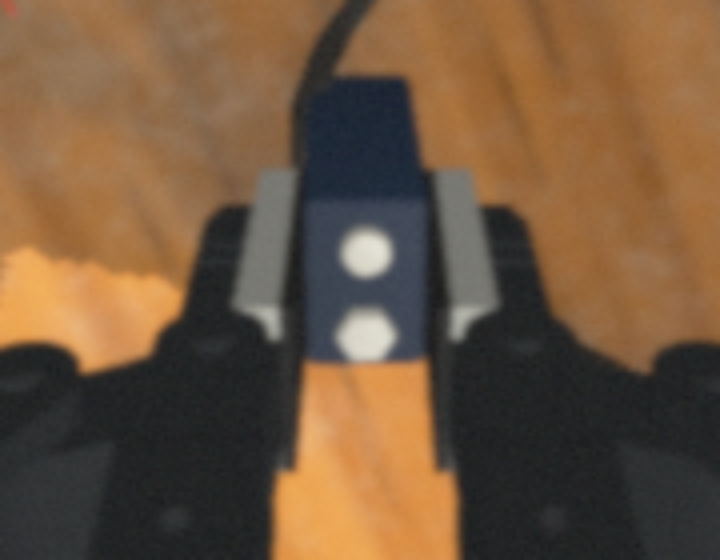

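The grasp is good: the battery is square between the pads, with terminals at crop (366,252) and (366,335), centred to within 0.6 mm. Next: lift, turn and carry.

Request:
step_arm --moves '[{"rx": 0, "ry": 0, "rz": 0, "dx": 0, "dy": 0, "dz": -15, "gripper": -1}, {"rx": 0, "ry": 0, "rz": 0, "dx": 0, "dy": 0, "dz": -40, "gripper": -1}, {"rx": 0, "ry": 0, "rz": 10.6, "dx": 0, "dy": 0, "dz": -40, "gripper": -1}, {"rx": 0, "ry": 0, "rz": 10.6, "dx": 0, "dy": 0, "dz": -25, "gripper": -1}, {"rx": 0, "ry": 0, "rz": 10.6, "dx": 0, "dy": 0, "dz": 0, "gripper": -1}, {"rx": 0, "ry": 0, "rz": 10.6, "dx": 0, "dy": 0, "dz": 0, "gripper": -1}, {"rx": 0, "ry": 0, "rz": 10.6, "dx": 0, "dy": 0, "dz": 0, "gripper": -1}, {"rx": 0, "ry": 0, "rz": 10.6, "dx": 0, "dy": 0, "dz": 0, "gripper": -1}, {"rx": 0, "ry": 0, "rz": 2.5, "dx": 0, "dy": 0, "dz": 0, "gripper": -1}, {"rx": 0, "ry": 0, "rz": 0, "dx": 10.4, "dy": -40.6, "dz": 0, "gripper": -1}, {"rx": 0, "ry": 0, "rz": 0, "dx": 10.4, "dy": -40.6, "dz": 0, "gripper": -1}, {"rx": 0, "ry": 0, "rz": 0, "dx": 10.4, "dy": -40.6, "dz": 0, "gripper": -1}, {"rx": 0, "ry": 0, "rz": 0, "dx": 10.4, "dy": -40.6, "dz": 0, "gripper": -1}, {"rx": 0, "ry": 0, "rz": 0, "dx": 10.4, "dy": -40.6, "dz": 0, "gripper": -1}, {"rx": 0, "ry": 0, "rz": 0, "dx": 10.4, "dy": -40.6, "dz": 0, "gripper": -1}, {"rx": 0, "ry": 0, "rz": 0, "dx": 0, "dy": 0, "dz": 0, "gripper": -1}, {"rx": 0, "ry": 0, "rz": 0, "dx": 0, "dy": 0, "dz": 0, "gripper": -1}]'

```text
clock: 11.38
tcp_pos: [0.5444, -0.0008, 0.1737]
orientation: [3.14, 0.07, -0.0]
contact_force: [-0.1, 0.9, -0.9]
grip_width: 0.0157
gripper_force: 48.9
```

```bash
python3 - <<'E'
from h import *
np.set_printoptions(precision=4,suppress=True)
c=r.camera_info("wrist");im=r.grab_frame("wrist");cv2.imwrite("pics/w9.png",im);np.savez("w9.npz",**c)
p,R=pose();ob=r.get_obs();print(p,np.degrees(np.arctan2(R[1,0],R[0,0])),R[:,2],ob["grip_width"],ob["contact_force"])
h=cv2.cvtColor(im,cv2.COLOR_BGR2HSV)
y=cv2.inRange(h,(20,130,80),(32,255,255))
u,v=proj(c,[.57,0,.042])[0].astype(int);k=np.zeros_like(y);k[v-60:v+60,u-40:u+40]=255;y&=k
ys,xs=np.where(y);print("yel",ys.min(),ys.max())
for row in range(ys.min(),ys.max()+1,3):
  a=xs[ys==row];print(row,[(R.T@(onplane(c,(w,row),.042)-p)*1e3).round(1) for w in(a.min()-.5,a.max()+.5)])
x0,y0=max(u-90,0),max(v-70,0)
cv2.imwrite("pics/w9c.png",cv2.resize(im[y0:y0+140,x0:x0+180],None,fx=4,fy=4,interpolation=cv2.INTER_CUBIC))
E
```

```text
[ 0.5443 -0.0015  0.1736] 2.463636502045965 [-0.     -0.0006 -1.    ] 0.015365162635777172 [ 0.8182 -1.0713 -0.3515]
yel 139 173
139 [array([ 49.6,  -3.6, 131.6]), array([ 49.7,   1.8, 131.6])]
142 [array([ 47. ,  -9.9, 131.6]), array([ 47. ,   8.1, 131.6])]
145 [array([ 44.3,  -9.9, 131.6]), array([ 44.3,   8.1, 131.6])]
148 [array([ 41.6,  -9.9, 131.6]), array([ 41.6,   8.1, 131.6])]
151 [array([ 38.9, -10. , 131.6]), array([ 38.9,   8.2, 131.6])]
154 [array([ 36.2, -10. , 131.6]), array([ 36.2,   8.2, 131.6])]
157 [array([ 33.4, -10. , 131.6]), array([ 33.4,   8.2, 131.6])]
160 [array([ 30.6, -10.1, 131.6]), array([ 30.6,   8.3, 131.6])]
163 [array([ 27.8, -10.1, 131.6]), array([ 27.8,   8.3, 131.6])]
166 [array([ 25. , -10.1, 131.6]), array([ 25. ,   8.3, 131.6])]
169 [array([ 22.2,  -9.2, 131.6]), array([ 22.2,   7.4, 131.6])]
172 [array([ 19.3,  -7.4, 131.6]), array([ 19.3,   5.6, 131.6])]
```

View pics/w9c.png

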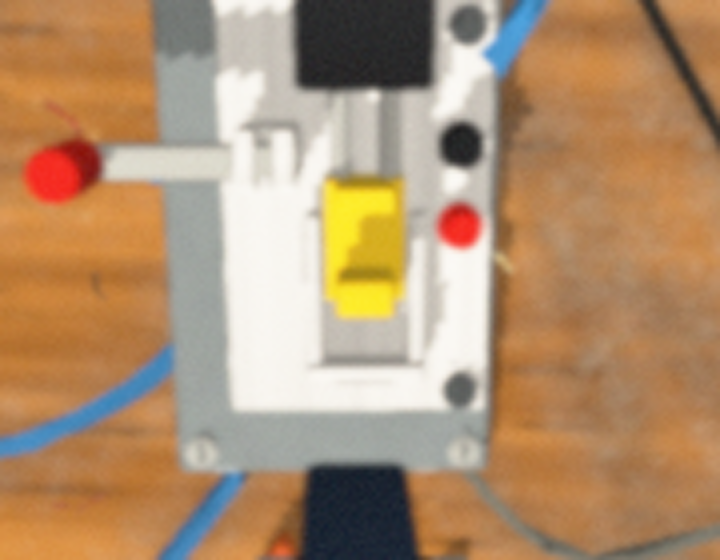

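The tongue (crop 365,300) is centred on the slot. The battery needs to move about 1.4 mm along −tool y. The battery face is about 5 mm short of the carriage, so I can lower in front of it.

Request:
step_arm --moves '[{"rx": 0, "ry": 0, "rz": 0, "dx": 0, "dy": -1.4, "dz": 35, "gripper": -1}, {"rx": 0, "ry": 0, "rz": 0, "dx": 0, "dy": 0, "dz": 35, "gripper": -1}, {"rx": 0, "ry": 0, "rz": 0, "dx": 0, "dy": 0, "dz": 15, "gripper": -1}, {"rx": 0, "ry": 0, "rz": 0, "dx": 0, "dy": 0, "dz": 6, "gripper": -1}, {"rx": 0, "ry": 0, "rz": 0, "dx": 0, "dy": 0, "dz": 0, "gripper": -1}, {"rx": 0, "ry": 0, "rz": 0, "dx": 0, "dy": 0, "dz": 0, "gripper": -1}]'

```text
clock: 12.18
tcp_pos: [0.5453, 0.0011, 0.0834]
orientation: [-3.141, -0.069, -0.003]
contact_force: [-0.8, 0.4, -0.3]
grip_width: 0.0153
gripper_force: 48.9
```

Request:
step_arm --moves '[{"rx": 0, "ry": 0, "rz": 0, "dx": 2, "dy": 0, "dz": 0, "gripper": -1}, {"rx": 0, "ry": 0, "rz": 0, "dx": 0, "dy": 0, "dz": 0, "gripper": -1}, {"rx": 0, "ry": 0, "rz": 0, "dx": 0, "dy": 0, "dz": 0, "gripper": -1}]'

```text
clock: 12.55
tcp_pos: [0.5466, 0.0012, 0.0825]
orientation: [3.141, 0.07, 0.0]
contact_force: [-0.2, -0.2, -0.7]
grip_width: 0.0161
gripper_force: 48.9
```

Request:
step_arm --moves '[{"rx": 0, "ry": 0, "rz": 0, "dx": 2, "dy": 0, "dz": 0, "gripper": -1}, {"rx": 0, "ry": 0, "rz": 0, "dx": 0, "dy": 0, "dz": 0, "gripper": -1}, {"rx": 0, "ry": 0, "rz": 0, "dx": 0, "dy": 0, "dz": 0, "gripper": -1}]'

```text
clock: 12.92
tcp_pos: [0.5485, 0.0013, 0.0823]
orientation: [3.141, 0.07, -0.0]
contact_force: [1.0, -0.0, -0.3]
grip_width: 0.0156
gripper_force: 48.9
```

Request:
step_arm --moves '[{"rx": 0, "ry": 0, "rz": 0, "dx": 2, "dy": 0, "dz": 0, "gripper": -1}, {"rx": 0, "ry": 0, "rz": 0, "dx": 0, "dy": 0, "dz": 0, "gripper": -1}, {"rx": 0, "ry": 0, "rz": 0, "dx": 0, "dy": 0, "dz": 0, "gripper": -1}]'

```text
clock: 13.3
tcp_pos: [0.5497, 0.0013, 0.082]
orientation: [3.141, 0.07, -0.003]
contact_force: [-4.2, 0.3, -0.3]
grip_width: 0.016
gripper_force: 49.0
```

Request:
step_arm --moves '[{"rx": 0, "ry": 0, "rz": 0, "dx": 2, "dy": 0, "dz": 0, "gripper": -1}, {"rx": 0, "ry": 0, "rz": 0, "dx": 0, "dy": 0, "dz": 0, "gripper": -1}, {"rx": 0, "ry": 0, "rz": 0, "dx": 0, "dy": 0, "dz": 0, "gripper": -1}]'

```text
clock: 13.68
tcp_pos: [0.5521, 0.0014, 0.0821]
orientation: [3.141, 0.07, -0.001]
contact_force: [-4.8, -1.1, -0.1]
grip_width: 0.016
gripper_force: 48.9
```

Request:
step_arm --moves '[{"rx": 0, "ry": 0, "rz": 0, "dx": 2, "dy": 0, "dz": 0, "gripper": -1}, {"rx": 0, "ry": 0, "rz": 0, "dx": 2, "dy": 0, "dz": 0, "gripper": -1}, {"rx": 0, "ry": 0, "rz": 0, "dx": 0, "dy": 0, "dz": 0, "gripper": -1}, {"rx": 0, "ry": 0, "rz": 0, "dx": 0, "dy": 0, "dz": 0, "gripper": -1}]'

```text
clock: 14.18
tcp_pos: [0.556, 0.0016, 0.0821]
orientation: [3.141, 0.07, -0.002]
contact_force: [-5.6, 0.2, 0.1]
grip_width: 0.0156
gripper_force: 49.0
```

Request:
step_arm --moves '[{"rx": 0, "ry": 0, "rz": 0, "dx": 1, "dy": 0, "dz": 0, "gripper": -1}, {"rx": 0, "ry": 0, "rz": 0, "dx": 0, "dy": 0, "dz": 0, "gripper": -1}, {"rx": 0, "ry": 0, "rz": 0, "dx": 0, "dy": 0, "dz": 0, "gripper": -1}]'

```text
clock: 14.55
tcp_pos: [0.5568, 0.0016, 0.082]
orientation: [3.141, 0.07, -0.003]
contact_force: [-5.9, -0.3, 0.2]
grip_width: 0.0156
gripper_force: 49.0
```

Request:
step_arm --moves '[{"rx": 0, "ry": 0, "rz": 0, "dx": 1, "dy": 0, "dz": 0, "gripper": -1}, {"rx": 0, "ry": 0, "rz": 0, "dx": 0, "dy": 0, "dz": 0, "gripper": -1}, {"rx": 0, "ry": 0, "rz": 0, "dx": 0, "dy": 0, "dz": 0, "gripper": -1}]'

```text
clock: 14.92
tcp_pos: [0.5577, 0.0017, 0.0821]
orientation: [3.141, 0.07, -0.003]
contact_force: [-6.8, -0.4, 1.4]
grip_width: 0.0161
gripper_force: 49.1
```

Request:
step_arm --moves '[{"rx": 0, "ry": 0, "rz": 0, "dx": 1, "dy": 0, "dz": 0, "gripper": -1}, {"rx": 0, "ry": 0, "rz": 0, "dx": 0, "dy": 0, "dz": 0, "gripper": -1}, {"rx": 0, "ry": 0, "rz": 0, "dx": 0, "dy": 0, "dz": 0, "gripper": -1}]'

```text
clock: 15.3
tcp_pos: [0.5586, 0.0017, 0.0821]
orientation: [3.141, 0.07, -0.003]
contact_force: [-6.6, 0.3, 1.6]
grip_width: 0.0158
gripper_force: 49.1
```

Request:
step_arm --moves '[{"rx": 0, "ry": 0, "rz": 0, "dx": 0.7, "dy": 0, "dz": 0, "gripper": -1}, {"rx": 0, "ry": 0, "rz": 0, "dx": 0, "dy": 0, "dz": 0, "gripper": -1}, {"rx": 0, "ry": 0, "rz": 0, "dx": 0, "dy": 0, "dz": 0, "gripper": -1}]'

```text
clock: 15.68
tcp_pos: [0.5592, 0.0017, 0.0821]
orientation: [3.141, 0.07, -0.004]
contact_force: [-7.4, -0.4, 1.7]
grip_width: 0.0158
gripper_force: 49.2
```

Request:
step_arm --moves '[{"rx": 0, "ry": 0, "rz": 0, "dx": 0.7, "dy": 0, "dz": 0, "gripper": -1}, {"rx": 0, "ry": 0, "rz": 0, "dx": 0, "dy": 0, "dz": 0, "gripper": -1}, {"rx": 0, "ry": 0, "rz": 0, "dx": 0, "dy": 0, "dz": 0, "gripper": -1}]'

```text
clock: 16.05
tcp_pos: [0.5598, 0.0018, 0.0821]
orientation: [3.141, 0.07, -0.004]
contact_force: [-7.7, -0.2, 1.0]
grip_width: 0.016
gripper_force: 49.2
```

Request:
step_arm --moves '[{"rx": 0, "ry": 0, "rz": 0, "dx": 0.6, "dy": 0, "dz": 0, "gripper": -1}, {"rx": 0, "ry": 0, "rz": 0, "dx": 0, "dy": 0, "dz": 0, "gripper": -1}, {"rx": 0, "ry": 0, "rz": 0, "dx": 0, "dy": 0, "dz": 0, "gripper": -1}]'

```text
clock: 16.42
tcp_pos: [0.5603, 0.0018, 0.0821]
orientation: [3.141, 0.07, -0.004]
contact_force: [-7.8, 0.2, 3.8]
grip_width: 0.0158
gripper_force: 49.2
```

Request:
step_arm --moves '[{"rx": 0, "ry": 0, "rz": 0, "dx": 0.6, "dy": 0, "dz": 0, "gripper": -1}, {"rx": 0, "ry": 0, "rz": 0, "dx": 0, "dy": 0, "dz": 0, "gripper": -1}, {"rx": 0, "ry": 0, "rz": 0, "dx": 0, "dy": 0, "dz": 0, "gripper": -1}]'

```text
clock: 16.8
tcp_pos: [0.5605, 0.0018, 0.082]
orientation: [3.14, 0.07, -0.006]
contact_force: [-8.5, -0.1, 3.5]
grip_width: 0.0155
gripper_force: 49.5
```

Request:
step_arm --moves '[{"rx": 0, "ry": 0, "rz": 0, "dx": 0.5, "dy": 0, "dz": 0, "gripper": -1}, {"rx": 0, "ry": 0, "rz": 0, "dx": 0, "dy": 0, "dz": 0, "gripper": -1}, {"rx": 0, "ry": 0, "rz": 0, "dx": 0, "dy": 0, "dz": 0, "gripper": -1}]'

```text
clock: 17.18
tcp_pos: [0.5606, 0.0018, 0.082]
orientation: [3.14, 0.07, -0.007]
contact_force: [-9.0, 0.5, 5.0]
grip_width: 0.016
gripper_force: 49.5
```

The end stop is felt at TCP x = 0.5604: the motion stalls and the force climbs to 9 N. That is 11 mm past first contact at 0.549. I'll back off about 0.7 mm and lower.

Request:
step_arm --moves '[{"rx": 0, "ry": 0, "rz": 0, "dx": -1.4, "dy": 0, "dz": 0, "gripper": -1}, {"rx": 0, "ry": 0, "rz": 0, "dx": 0, "dy": 0, "dz": 0, "gripper": -1}, {"rx": 0, "ry": 0, "rz": 0, "dx": 0, "dy": 0, "dz": 0, "gripper": -1}]'

```text
clock: 17.55
tcp_pos: [0.5598, 0.0018, 0.082]
orientation: [3.141, 0.07, -0.005]
contact_force: [-8.0, 0.3, 1.8]
grip_width: 0.0159
gripper_force: 49.2
```

Request:
step_arm --moves '[{"rx": 0, "ry": 0, "rz": 0, "dx": 0, "dy": 0, "dz": 2, "gripper": -1}, {"rx": 0, "ry": 0, "rz": 0, "dx": 0, "dy": 0, "dz": 2, "gripper": -1}, {"rx": 0, "ry": 0, "rz": 0, "dx": 0, "dy": 0, "dz": 0, "gripper": -1}, {"rx": 0, "ry": 0, "rz": 0, "dx": 0, "dy": 0, "dz": 0, "gripper": -1}]'

```text
clock: 18.05
tcp_pos: [0.56, 0.0017, 0.0779]
orientation: [3.14, 0.07, -0.004]
contact_force: [-6.2, -0.6, 1.5]
grip_width: 0.0159
gripper_force: 49.2
```

Request:
step_arm --moves '[{"rx": 0, "ry": 0, "rz": 0, "dx": 0, "dy": 0, "dz": 1, "gripper": -1}, {"rx": 0, "ry": 0, "rz": 0, "dx": 0, "dy": 0, "dz": 1, "gripper": -1}, {"rx": 0, "ry": 0, "rz": 0, "dx": 0, "dy": 0, "dz": 0, "gripper": -1}, {"rx": 0, "ry": 0, "rz": 0, "dx": 0, "dy": 0, "dz": 0, "gripper": -1}]'

```text
clock: 18.55
tcp_pos: [0.5601, 0.0017, 0.076]
orientation: [3.14, 0.07, -0.004]
contact_force: [-7.8, -0.5, 1.6]
grip_width: 0.0158
gripper_force: 49.3
```

Request:
step_arm --moves '[{"rx": 0, "ry": 0, "rz": 0, "dx": 0, "dy": 0, "dz": 1, "gripper": -1}, {"rx": 0, "ry": 0, "rz": 0, "dx": 0, "dy": 0, "dz": 1, "gripper": -1}, {"rx": 0, "ry": 0, "rz": 0, "dx": 0, "dy": 0, "dz": 1, "gripper": -1}, {"rx": 0, "ry": 0, "rz": 0, "dx": 0, "dy": 0, "dz": 0, "gripper": -1}, {"rx": 0, "ry": 0, "rz": 0, "dx": 0, "dy": 0, "dz": 0, "gripper": -1}]'

```text
clock: 19.18
tcp_pos: [0.5605, 0.0016, 0.0752]
orientation: [3.14, 0.069, -0.002]
contact_force: [-12.6, -1.4, 23.2]
grip_width: 0.0159
gripper_force: 52.2
```

Request:
step_arm --moves '[{"rx": 0, "ry": 0, "rz": 0, "dx": 0, "dy": 0, "dz": 1, "gripper": -1}, {"rx": 0, "ry": 0, "rz": 0, "dx": 0, "dy": 0, "dz": 1, "gripper": -1}, {"rx": 0, "ry": 0, "rz": 0, "dx": 0, "dy": 0, "dz": 1, "gripper": -1}, {"rx": 0, "ry": 0, "rz": 0, "dx": 0, "dy": 0, "dz": 0, "gripper": -1}, {"rx": 0, "ry": 0, "rz": 0, "dx": 0, "dy": 0, "dz": 0, "gripper": -1}]'

```text
clock: 19.8
tcp_pos: [0.5614, 0.0017, 0.0746]
orientation: [3.14, 0.068, 0.0]
contact_force: [-19.5, -1.8, 43.8]
grip_width: 0.0157
gripper_force: 55.2
```

It caught at a foot height of about 21 mm. I'll raise off straight away and look.

Request:
step_arm --moves '[{"rx": 0, "ry": 0, "rz": 0, "dx": 0, "dy": 0, "dz": -6, "gripper": -1}, {"rx": 0, "ry": 0, "rz": 0, "dx": 0, "dy": 0, "dz": -2, "gripper": -1}, {"rx": 0, "ry": 0, "rz": 0, "dx": 0, "dy": 0, "dz": 0, "gripper": -1}]'

```text
clock: 20.18
tcp_pos: [0.5598, 0.0016, 0.0779]
orientation: [3.14, 0.069, -0.005]
contact_force: [-7.6, -1.0, 1.4]
grip_width: 0.0159
gripper_force: 49.4
```

```bash
python3 - <<'E'
from h import *
np.set_printoptions(precision=4,suppress=True)
c=r.camera_info("wrist");im=r.grab_frame("wrist");cv2.imwrite("pics/w10.png",im);np.savez("w10.npz",**c)
s=r.grab_frame("scene");cv2.imwrite("pics/s10.png",s)
p,R=pose();ob=r.get_obs();print(p,R,ob["grip_width"],ob["contact_force"],ob["moment"])
u,v=proj(c,p)[0].astype(int);print(u,v)
g=cv2.inRange(im,(110,110,100),(255,255,255))
k=np.zeros_like(g);k[v-50:v+40,u-15:u+15]=255
for st,q in list(zip(*cv2.connectedComponentsWithStats(g&k)[2:]))[1:]:
  if st[4]>25: print(st,q,R.T@(onplane(c,q,p[2]-.0061)-p)*1e3)
a=cv2.resize(im[v-100:v+50,u-80:u+80],None,fx=4,fy=4,interpolation=cv2.INTER_CUBIC)
U,V=proj(r.camera_info("scene"),p)[0].astype(int);print(U,V)
b=cv2.resize(s[V-20:V+30,U-16:U+24],None,fx=4,fy=4,interpolation=cv2.INTER_CUBIC)
o=np.zeros((600,800,3),np.uint8);o[:,:640]=a;o[:200,640:]=b;cv2.imwrite("pics/c10.png",o)
E
```

```text
[0.5599 0.0016 0.078 ] [[ 0.999   0.0442 -0.0028]
 [ 0.0442 -0.999  -0.0005]
 [-0.0028  0.0004 -1.    ]] 0.015829471587440427 [-7.1296 -0.5976  0.7738] [-0.1053  1.6977 -0.0149]
256 272
[268 222   3  12  27] [269.2963 226.7037] [22.145   6.5526  6.04  ]
[249 249  14  14 145] [255.6069 255.8552] [ 5.6892 -0.2428  6.0838]
[247 270  17  14 187] [254.9893 276.7487] [-6.8934 -0.5739  6.1193]
245 177
```

View pics/c10.png

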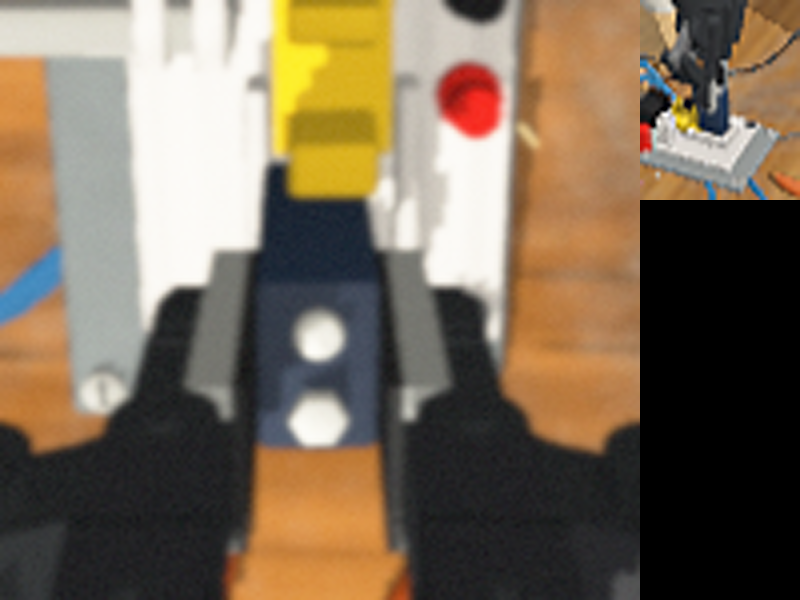

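The wrist crop shows the carriage pressed back by the battery, with tongue centre at (333,180) and battery centre near (319,380). The battery sits off to +y. The catch height of 22 mm is the rail top. I'll measure the lateral error.

```bash
python3 - <<'E'
from h import *
np.set_printoptions(precision=2,suppress=True)
c=dict(np.load("w10.npz"));im=cv2.imread("pics/w10.png");p,R=pose()
h=cv2.cvtColor(im,cv2.COLOR_BGR2HSV);y=cv2.inRange(h,(20,130,80),(32,255,255));y[:, :230]=0;y[:,290:]=0;y[230:]=0
f=lambda u,v,z:(R.T@(onplane(c,(u,v),z)-p)*1e3)
ys,xs=np.where(y)
for row in range(ys.max()-45,ys.max()+1,4):
  a=xs[ys==row];A,B=f(a.min()-.5,row,.042),f(a.max()+.5,row,.042);print(row,A[0],A[1],B[1],"mid",(A[1]+B[1])/2)
# battery top edges and pads, at row near front terminal
d=cv2.inRange(im,(50,35,30),(125,95,85))
for row in (248,256,264):
  print(row,im[row,225:290].max(1).tolist())
z=p[2]-.0081+.002
for u in(240,271.5): print(u,f(u,262,p[2]-.0081))
for u in(238,239,268,269,270): print(u, f(u,238,.05))
E
```

```text
176 40.32186763373273 -6.592970246561822 10.151352833634448 mid 1.779191293536313
180 37.92677079933056 -6.623986845487498 10.199110335603732 mid 1.7875617450581172
184 35.50965028587949 -7.238152694667732 10.247319312238798 mid 1.504583308785533
188 33.068948228823054 -7.2725280489058735 10.295986195955154 mid 1.51172907352464
192 30.604952545982346 -7.307231475403188 10.345117541946461 mid 1.5189430332716367
196 28.117328173136297 -7.342267693273693 10.394720031127928 mid 1.5262261689271175
200 25.605733588850878 -7.377641512576132 10.444800473164864 mid 1.533579480294366
204 23.069192339173032 -6.816393075367733 10.495365809589156 mid 1.8394863671107116
208 20.50860418207832 -6.849552793480864 10.546423117006745 mid 1.8484351617629402
212 17.92045184078698 -4.471836362355331 8.18683063334035 mid 1.8574971354925092
216 15.310685055241771 -5.705325804334597 8.2270489647246 mid 1.2608615801950016
220 12.673237147850003 -5.12473980357822 7.0501835816580245 mid 0.9627218890399023
248 [63, 94, 111, 117, 117, 118, 117, 121, 118, 115, 104, 83, 55, 33, 37, 54, 69, 69, 71, 73, 73, 72, 71, 7
[... 236 characters left out ...]
0, 34, 30, 38, 55, 62, 71, 73, 70, 72, 74, 70, 84, 113, 159, 201, 234, 245, 247, 245, 244, 243, 243, 240, 229, 188, 127, 103, 98, 95, 98, 95, 92, 85, 68, 50, 37, 34, 55, 89, 110, 117, 120, 116, 117, 116, 119, 116, 115, 106, 79, 56, 47, 43]
264 [119, 117, 119, 117, 117, 118, 116, 117, 103, 79, 54, 25, 24, 25, 33, 45, 59, 69, 69, 71, 75, 81, 88, 95, 99, 101, 103, 100, 101, 97, 96, 95, 88, 81, 82, 75, 75, 80, 88, 92, 93, 92, 96, 92, 83, 65, 45, 31, 27, 33, 51, 81, 106, 116, 120, 119, 118, 119, 119, 118, 118, 114, 92, 69, 44]
240 [ 0.81 -8.47  8.09]
271.5 [0.8  8.13 8.1 ]
238 [  4.62 -10.6   27.94]
239 [  4.62 -10.01  27.94]
268 [ 4.6   7.11 27.95]
269 [ 4.6   7.7  27.95]
270 [ 4.6   8.29 27.95]
```

The tongue is at +1.6 mm and the battery at −0.2 mm in tool y, so I'll shift dy +1.7 and lower again, checking after each millimetre or so.

Request:
step_arm --moves '[{"rx": 0, "ry": 0, "rz": 0, "dx": -0.3, "dy": 1.7, "dz": 0, "gripper": -1}, {"rx": 0, "ry": 0, "rz": 0, "dx": 0, "dy": 0, "dz": 0, "gripper": -1}, {"rx": 0, "ry": 0, "rz": 0, "dx": 0, "dy": 0, "dz": 2, "gripper": -1}, {"rx": 0, "ry": 0, "rz": 0, "dx": 0, "dy": 0, "dz": 1, "gripper": -1}, {"rx": 0, "ry": 0, "rz": 0, "dx": 0, "dy": 0, "dz": 0, "gripper": -1}, {"rx": 0, "ry": 0, "rz": 0, "dx": 0, "dy": 0, "dz": 0, "gripper": -1}]'

```text
clock: 21.02
tcp_pos: [0.56, 0.0001, 0.0751]
orientation: [3.141, 0.07, -0.003]
contact_force: [-7.0, 1.7, 1.4]
grip_width: 0.016
gripper_force: 49.5
```

Now lower still at 0.0751 with no vertical force, so it goes on.

Request:
step_arm --moves '[{"rx": 0, "ry": 0, "rz": 0, "dx": 0, "dy": 0, "dz": 1.5, "gripper": -1}, {"rx": 0, "ry": 0, "rz": 0, "dx": 0, "dy": 0, "dz": 0, "gripper": -1}, {"rx": 0, "ry": 0, "rz": 0, "dx": 0, "dy": 0, "dz": 0, "gripper": -1}]'

```text
clock: 21.4
tcp_pos: [0.56, 0.0001, 0.0735]
orientation: [3.141, 0.07, -0.003]
contact_force: [-6.4, -0.1, 1.3]
grip_width: 0.0165
gripper_force: 49.5
```

Request:
step_arm --moves '[{"rx": 0, "ry": 0, "rz": 0, "dx": 0, "dy": 0, "dz": 1.5, "gripper": -1}, {"rx": 0, "ry": 0, "rz": 0, "dx": 0, "dy": 0, "dz": 1, "gripper": -1}, {"rx": 0, "ry": 0, "rz": 0, "dx": 0, "dy": 0, "dz": 0, "gripper": -1}, {"rx": 0, "ry": 0, "rz": 0, "dx": 0, "dy": 0, "dz": 0, "gripper": -1}]'

```text
clock: 21.9
tcp_pos: [0.56, -0.0, 0.0711]
orientation: [3.14, 0.07, -0.003]
contact_force: [-6.9, -0.4, 2.1]
grip_width: 0.0156
gripper_force: 49.5
```

Request:
step_arm --moves '[{"rx": 0, "ry": 0, "rz": 0, "dx": 0, "dy": 0, "dz": 1, "gripper": -1}, {"rx": 0, "ry": 0, "rz": 0, "dx": 0, "dy": 0, "dz": 1, "gripper": -1}, {"rx": 0, "ry": 0, "rz": 0, "dx": 0, "dy": 0, "dz": 0, "gripper": -1}, {"rx": 0, "ry": 0, "rz": 0, "dx": 0, "dy": 0, "dz": 0, "gripper": -1}]'

```text
clock: 22.4
tcp_pos: [0.56, -0.0001, 0.0691]
orientation: [3.14, 0.07, -0.003]
contact_force: [-6.3, -0.5, 1.6]
grip_width: 0.0155
gripper_force: 49.5
```

Request:
step_arm --moves '[{"rx": 0, "ry": 0, "rz": 0, "dx": 0, "dy": 0, "dz": 1, "gripper": -1}, {"rx": 0, "ry": 0, "rz": 0, "dx": 0, "dy": 0, "dz": 1, "gripper": -1}, {"rx": 0, "ry": 0, "rz": 0, "dx": 0, "dy": 0, "dz": 0, "gripper": -1}, {"rx": 0, "ry": 0, "rz": 0, "dx": 0, "dy": 0, "dz": 0, "gripper": -1}]'

```text
clock: 22.9
tcp_pos: [0.56, -0.0001, 0.0671]
orientation: [3.14, 0.07, -0.003]
contact_force: [-6.5, 0.0, 1.5]
grip_width: 0.0154
gripper_force: 49.5
```

Request:
step_arm --moves '[{"rx": 0, "ry": 0, "rz": 0, "dx": 0, "dy": 0, "dz": 0.7, "gripper": -1}, {"rx": 0, "ry": 0, "rz": 0, "dx": 0, "dy": 0, "dz": 0, "gripper": -1}, {"rx": 0, "ry": 0, "rz": 0, "dx": 0, "dy": 0, "dz": 0, "gripper": -1}]'

```text
clock: 23.28
tcp_pos: [0.56, -0.0, 0.0664]
orientation: [3.14, 0.07, -0.003]
contact_force: [-5.9, -0.2, 1.8]
grip_width: 0.016
gripper_force: 49.6
```

Request:
step_arm --moves '[{"rx": 0, "ry": 0, "rz": 0, "dx": 0, "dy": 0, "dz": 0.7, "gripper": -1}, {"rx": 0, "ry": 0, "rz": 0, "dx": 0, "dy": 0, "dz": 0, "gripper": -1}, {"rx": 0, "ry": 0, "rz": 0, "dx": 0, "dy": 0, "dz": 0, "gripper": -1}]'

```text
clock: 23.65
tcp_pos: [0.5601, -0.0, 0.066]
orientation: [3.14, 0.07, -0.003]
contact_force: [-7.0, -0.1, 4.6]
grip_width: 0.0157
gripper_force: 49.9
```

Request:
step_arm --moves '[{"rx": 0, "ry": 0, "rz": 0, "dx": 0, "dy": 0, "dz": 0.7, "gripper": -1}, {"rx": 0, "ry": 0, "rz": 0, "dx": 0, "dy": 0, "dz": 0, "gripper": -1}, {"rx": 0, "ry": 0, "rz": 0, "dx": 0, "dy": 0, "dz": 0, "gripper": -1}]'

```text
clock: 24.02
tcp_pos: [0.5602, -0.0, 0.0659]
orientation: [3.14, 0.069, -0.003]
contact_force: [-10.5, -0.4, 10.3]
grip_width: 0.0159
gripper_force: 50.7
```

The floor is reached at TCP z = 0.066, exactly as expected. I'll ease back towards the front stop and release.

Request:
step_arm --moves '[{"rx": 0, "ry": 0, "rz": 0, "dx": -1.2, "dy": 0, "dz": -0.3, "gripper": -1}, {"rx": 0, "ry": 0, "rz": 0, "dx": 0, "dy": 0, "dz": 0, "gripper": -1}, {"rx": 0, "ry": 0, "rz": 0, "dx": 0, "dy": 0, "dz": 0, "gripper": -0.5}, {"rx": 0, "ry": 0, "rz": 0, "dx": 0, "dy": 0, "dz": 0, "gripper": -0.3}, {"rx": 0, "ry": 0, "rz": 0, "dx": 0, "dy": 0, "dz": 0, "gripper": -0.3}, {"rx": 0, "ry": 0, "rz": 0, "dx": 0, "dy": 0, "dz": 0, "gripper": -0.3}, {"rx": 0, "ry": 0, "rz": 0, "dx": 0, "dy": 0, "dz": 0, "gripper": -0.3}]'

```text
clock: 24.9
tcp_pos: [0.5599, 0.0001, 0.0655]
orientation: [-3.141, -0.07, -0.0]
contact_force: [-0.3, 0.6, 0.8]
grip_width: 0.0297
gripper_force: 0.0
```

Request:
step_arm --moves '[{"rx": 0, "ry": 0, "rz": 0, "dx": 0, "dy": 0, "dz": -10, "gripper": -0.3}, {"rx": 0, "ry": 0, "rz": 0, "dx": 0, "dy": 0, "dz": -30, "gripper": -0.3}, {"rx": 0, "ry": 0, "rz": 0, "dx": 0, "dy": 0, "dz": -40, "gripper": -0.3}, {"rx": 0, "ry": 0, "rz": 0, "dx": 0, "dy": 0, "dz": -40, "gripper": -0.3}, {"rx": 0, "ry": 0, "rz": 0, "dx": 0, "dy": 0, "dz": -20, "gripper": -0.3}, {"rx": 0, "ry": 0, "rz": 0, "dx": 0, "dy": 0, "dz": 0, "gripper": -0.3}]'

```text
clock: 25.65
tcp_pos: [0.5609, 0.0002, 0.2077]
orientation: [-3.141, -0.069, -0.007]
contact_force: [-0.4, -0.0, -0.5]
grip_width: 0.0298
gripper_force: 0.0
```

```bash
python3 - <<'E'
from h import *
np.set_printoptions(precision=4,suppress=True)
c=r.camera_info("wrist");im=r.grab_frame("wrist")
s=r.grab_frame("scene");p,R=pose();print(p)
u,v=proj(c,[.558,0,.06])[0].astype(int);print(u,v)
g=cv2.inRange(im,(110,110,100),(255,255,255));k=np.zeros_like(g);k[v-25:v+25,u-12:u+12]=255
for st,q in list(zip(*cv2.connectedComponentsWithStats(g&k)[2:]))[1:]:
  if st[4]>15: print(st,q,onplane(c,q,.06))
a=cv2.resize(im[v-85:v+45,u-60:u+60],None,fx=4,fy=4,interpolation=cv2.INTER_CUBIC)
U,V=proj(r.camera_info("scene"),[.558,0,.04])[0].astype(int)
b=cv2.resize(s[V-25:V+30,U-20:U+20],None,fx=8,fy=8,interpolation=cv2.INTER_CUBIC)
o=np.zeros((600,800,3),np.uint8);o[:520,:480]=a;o[:440,480:]=b;cv2.imwrite("pics/c11.png",o)
E
```

```text
[ 0.5593 -0.      0.2051]
255 190
[243 165  24  50 718] [253.9331 195.8552] [0.5519 0.0015 0.06  ]
[251 181   9   8  53] [255.1509 184.8113] [0.5637 0.0007 0.06  ]
```

View pics/c11.png

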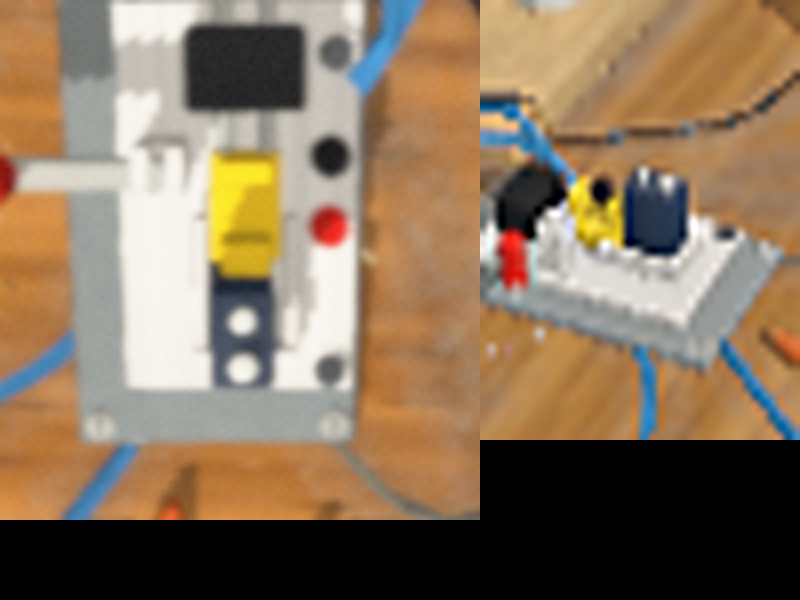

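The battery stands upright in the bay, with terminals at crop (242,320) and (242,368). The carriage is pressed against it and the bolt is still out at left. Handing in.

```bash
python3 -c "
from bench import r
print(r.hand_in())"
```

```text
the job is handed in; nothing more can be done
None
```

The battery stands upright on the bay floor, clamped by the carriage, with the bolt open, and the job is handed in. On the first lowering it caught on a side rail and pressed with about 44 N before I raised and re-centred it. If that press counts, it is over the 40 N arm limit; the carriage saw at most about 20 N, under its 25 N.

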